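# Find the matching gap with a feeler blade

## Task

Take the steel feeler blade by its wooden handle out of its holder and find by feel which of the three gaps in the wooden gauge block it matches: in one it rattles loose, in one it binds part-way down, and in one it slides all the way down with a light, steady drag. Never force it, and leave it released, fully home and upright in the gap that holds it lightly.

Things in the scene. Friction and masses are not known exactly. Their poses are not given: they have to be found in the camera images.
- blade_grip (a point): Centre of the feeler blade's dark wooden handle, 24 mm thick (x), 56 wide (y), 44 tall (z), to be gripped across the 24 mm. Below it a flat steel blade, 8 mm thick (x), 50 wide (y), edges rounded 2 mm, reaches to a tip 84 mm below this point; 62 mm of it show. Axes are the blade's own, z up when upright.
- blade_tip (a point): Centre of the blade's lower end, 84 mm below blade_grip along the blade; same axes. It starts on the floor of the holder's slot, 10 mm above the bench.
- blade: The feeler blade as a whole, 0.08 to 0.16 kg, 106 mm tall, origin at its tip (as blade_tip). It starts upright in the holder and may lean in it by up to 0.06 rad.
- holder: Fixed darker wooden holder, 60 x 90 x 50 mm (x, y, z), origin at the centre of its underside on the bench. A slot 10 mm (x) by 56 mm (y), 40 mm deep, holds the blade upright, its thickness along the holder's x.
- block: Fixed light wooden gauge block, 132 x 86 x 55 mm (x, y, z), origin on its underside below the middle gap. Three parallel gaps 44 mm apart along its x, each 11 mm wide (x), 60 long (y), 45 deep; 45-degree lead-ins 5 mm deep widen the mouths to 21 mm. A sprung steel shoe slopes into each gap from its +x side (see the floor points); which shoe is in which gap varies and can only be felt.
- gap_1 (a point): Centre of the mouth of gap 1 (at the block's -x end), on the block's top face, 55 mm above the bench. Axes as the block's: x across the gap, y along it, z up.
- gap_2 (a point): Centre of the mouth of gap 2 (the middle), on the block's top face, 55 mm above the bench. Axes as the block's: x across the gap, y along it, z up.
- gap_3 (a point): Centre of the mouth of gap 3 (at the block's +x end), on the block's top face, 55 mm above the bench. Axes as the block's: x across the gap, y along it, z up.
- floor_1 (a point): Centre of the floor of gap 1, 45 mm below gap_1, 10 mm above the bench: a cork pad that yields 1 mm per 5 N, 4 mm at most. The shoe in each gap starts 11 mm below the block's top and slopes inward, leaving 3 mm at its lower end, 43 mm below the top. The blade must push it back towards +x and first meets it 15 to 27 mm below the top. All three shoes look alike.
- floor_2 (a point): Centre of the floor of gap 2, 45 mm below gap_2. How the gaps feel. Loose: resistance under 1.5 N down to the floor. Matching: a spring presses the blade sideways with about 6 N, so a steady drag of about 2 to 10 N (least when held still) to the floor; when let go the blade stays home, pressed to the gap's -x wall.
- floor_3 (a point): Centre of the floor of gap 3, 45 mm below gap_3. How the tight gap feels: from where the blade meets the shoe the resistance climbs by about 2 to 4 N for every mm of depth, past 12 N within about 6 mm, and it never levels off; draw the blade out upwards again.
Things that resemble listed ones, but are neither listed nor needed, are in the scene too. Leave any green look-alike of the blade alone.

How it is judged (in metres and radians):
On the way:
1. the blade has been lifted out of its holder (z of blade_tip in the frame of holder above 0.06 m), for 0.1 s.
At the end, for the whole second after the job is handed in: The blade stands released and at rest in the matching gap: tip within 4 mm of that gap's floor and 9 mm of its centre, upright within 0.15 rad, and the spring presses it against the block with more than 2.8 N (in the loose gap it only leans, under 2 N) (((horizontal distance between blade_tip and floor_1 below 0.009 m and z of blade_tip in the frame of floor_1 between -0.005 and 0.004 m) or (horizontal distance between blade_tip and floor_2 below 0.009 m and z of blade_tip in the frame of floor_2 between -0.005 and 0.004 m) or (horizontal distance between blade_tip and floor_3 below 0.009 m and z of blade_tip in the frame of floor_3 between -0.005 and 0.004 m)) and angle between blade_tip's own z axis and vertical below 0.15 rad and contact force between blade and block above 2.8 N and linear speed of blade below 0.02 m/s); the robot touches nothing.
It fails at once if the blade is forced: it presses on the block with more than 35 N (contact force between blade and block above 35 N).
It also fails if it takes over 61 s, if anything falls off the work surface, if the arm or the gripper's body presses on something with over 40 N, if the wrist force passes 120 N, or if a joint passes its speed limit or range.

## Robot

A 6-joint arm with a two-finger parallel gripper is mounted at the origin on a cart in front of the work surface, level with it; the furniture and walls round the work are solid. World frame = base frame: x ahead of the robot, y to its left, z up, the work surface at z = 0. Lengths are in mm, angles in rad, forces in N, time in s.
With the tool pointing down it reaches from about 350 to 975 mm from the base axis. Payload 4.9 kg.
Tool frame: the origin (TCP) lies between the finger pads; the fingertips stand 19 mm ahead of it and the grasp point (between the pads) is the TCP; z points along the fingers, y is the line along which they close (so a half turn about z gives the same grasp; the last joint's range is limited). The gripper opens to 85 mm and grips with 20 to 120 N. Pads are 22 mm wide; open, the fingers measure 114 mm over their backs; the gripper's body (76 mm by 85 mm) begins 54 mm behind the grasp point. The pads swing forward as they close: fully open they stand 13 mm farther back than shut.
Start: joints at [1.021, 0.053, 1.613, -0, 1.476, -0.119], TCP at [260.986, 567.88, 224.904] pointing down, gripper open.
Joint ranges: [-3.01, 3.01], [-1.01, 2.22], [0.06, 2.58], [-1.02, 4.17], [0.09, 2.62], [-3.14, 3.14]. Speed limits (rad/s): [2.57, 2.57, 3.14, 3.14, 3.14, 3.14].

## Interface

Orientations are given as a 3x3 rotation matrix whose columns are the frame's x, y, z axes.
In Python, from workcell import arm, imaging gives the robot as it stands.
- The arm moves only by the tool send_rows, never from a script. Its argument "plan" is a list of rows, each a list of 2 entries, a list of its own where there are three numbers: the shift along the world's x, y, z in mm, then the turn, a rotation vector about the world's x, y, z in rad. A call has exactly 5 rows; each row is the pose to reach, as a shift and turn from the pose commanded when the call began; what a row does not reach only later rows make up. A row lasts 1/12 s, in which the tool goes at most 41.7 mm and 7.16 degrees, less where a joint would pass 70% of its speed; a pose out of reach is approached as far as the arm can. A call with a gripper value outside its range is refused whole. "claw" is the gripper command: -1 is fully open, 1 is shut, values between are in proportion, set as the call begins (left out, the last holds). The fingers move at their own pace and stop on an object; "grip_force" is the grip in N (left out, the last holds). Time passes only in rows, so rows that repeat a pose let the fingers close, or fill a call up. It gives the time, the measured TCP pose, the force, the opening and the grip force at its end, in the units of the state.
- arm.get_obs(): the state, without advancing time (a new reading comes with each control period).
- imaging.get_image(name): name is "side" or "top"; returns the picture (384x512x3 uint8, red, green, blue); there is no depth.
- imaging.camera_model(name): a dict with "mtx" (3x3 intrinsics, pixels), "view" (4x4, takes a point from world to camera coordinates). Camera axes: x right, y down, z forward; pixel columns grow to the right and rows downward; lengths in mm; the calibration is good to about 2 mm. A picture is of the moment at which its call begins. camera_model takes no time and is no camera call.
- arm.sign_off(): hands the job in; it is judged then, once.
The state is a dict: "t": time; "joints": joint angles; "qd": joint speeds; "tau": joint torques, N m; "position": TCP position; "ee_rot": TCP orientation; "force": force on the tool from outside, world axes, zero at the start; "torque": the same for the moment, N m; "gripper_width": opening from 0.0 (shut) to 1.0 (fully open); "gripper_force": force on a finger pad.
Only numpy, scipy, OpenCV 4.12 (cv2) and the standard library are available. Lean on these libraries where they do the work, as an engineer would, in place of code of your own. Each camera call takes 0.05 s, during which the arm holds its last target. There are 200 camera calls.

## Working session

There is one attempt and no reset: what is moved stays moved. The work goes in short steps, Python scripts to look and compute and a tool call to move; the robot and the scene stay as the last step left them, time stands still between calls to the robot, and variables do not carry over. Pictures are saved under pics/ and viewed, at most 10 in all, crops included, and the job is handed in when it is done.

Besides the shell and the picture viewer there is one more tool, called after "Call:" by a JSON object that holds its "name" and its "arguments". send_rows: Moves the arm, as the interface text tells. Its arguments: {"type":"object","properties":{"plan":{"type":"array"},"claw":{"type":"number"},"grip_force":{"type":"number"}},"required":["plan"]}

```bash
mkdir -p pics
python3 - <<'E'
from workcell import arm, imaging
import cv2
o=arm.get_obs(); print({k:o[k] for k in ("t","position","ee_rot","force","gripper_width")})
for n in("side","top"):
    im=imaging.get_image(n); cv2.imwrite(f"pics/{n}0.png",im[...,::-1]); m=imaging.camera_model(n); print(m["mtx"],m["view"])
E
```

```text
{'t': 0.0, 'position': array([260.66152884, 567.34765253, 223.66866532]), 'ee_rot': array([[-9.08638007e-01,  4.17583387e-01, -1.04239033e-03],
       [ 4.17584634e-01,  9.08636321e-01, -1.76306985e-03],
       [ 2.10925041e-04, -2.03727846e-03, -9.99997903e-01]]), 'force': array([-0.22548942,  0.27169793, -0.35654728]), 'gripper_width': 1.0012799612668692}
[[374.28240685   0.         252.44513354]
 [  0.         374.28240685 190.6369995 ]
 [  0.           0.           1.        ]] [[ 8.28427579e-01 -5.59770989e-01 -1.90836414e-02 -4.74256713e+02]
 [-2.98340757e-01 -4.12177702e-01 -8.60873007e-01  2.09085840e+02]
 [ 4.74025884e-01  7.18864370e-01 -5.08461876e-01  6.38906536e+02]
 [ 0.00000000e+00  0.00000000e+00  0.00000000e+00  1.00000000e+00]]
[[377.16826748   0.         251.97031611]
 [  0.         377.16826748 189.91367748]
 [  0.           0.           1.        ]] [[ 2.30018151e-02 -9.99694396e-01  9.05710998e-03 -1.19432579e+01]
 [-9.82004750e-01 -2.42915983e-02 -1.87287452e-01  5.68111148e+02]
 [ 1.87450228e-01 -4.58617368e-03 -9.82263396e-01  8.26777097e+02]
 [ 0.00000000e+00  0.00000000e+00  0.00000000e+00  1.00000000e+00]]
```

View pics/side0.png

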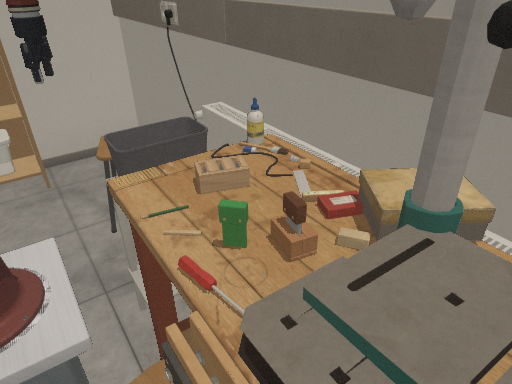

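View pics/top0.png

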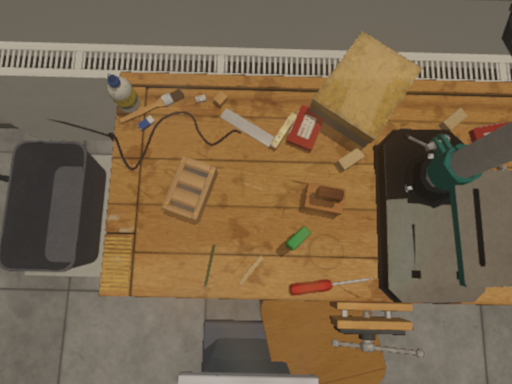

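The side view shows the light block near (222,174), the dark blade handle at (295,208) in its holder at (294,237), and the green decoy at (234,223). In the top view the block is at (190,190), the handle at (330,194) and the holder at (322,205). Next I'll enlarge those areas.

Run:
```python
import cv2, numpy as np
s=cv2.imread("pics/side0.png"); t=cv2.imread("pics/top0.png")
f=lambda im,x,y,w,h,k: cv2.resize(im[y:y+h,x:x+w],None,fx=k,fy=k,interpolation=cv2.INTER_CUBIC)
a=np.hstack([f(s,185,145,80,55,5),f(s,260,185,80,75,5)[:275]]); b=np.hstack([f(t,155,150,80,75,5),f(t,295,170,80,75,5)])
cv2.imwrite("pics/c0.png",np.vstack([np.hstack([f(s,185,148,80,56,5),f(s,262,188,80,56,5)]),np.hstack([f(t,150,150,80,60+4,5),f(t,290,170,80,64,5)])])[:600])
```

```text
(no output)
```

View pics/c0.png

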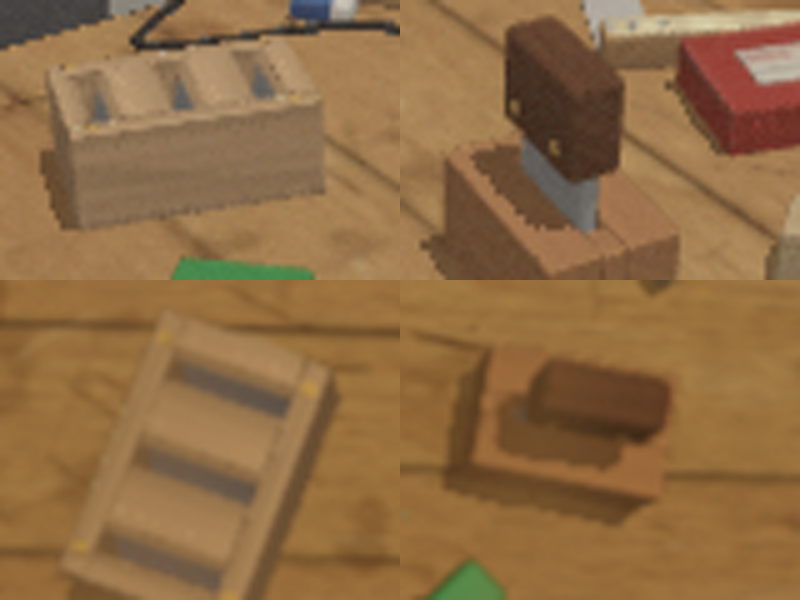

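The crop shows the block's top face with four brass corner pins, at about (183,161), (212,172), (166,203) and (196,213) in the top view. The three gaps run along its short side. The handle's dark brown top is at about (331,194). Next I'll mask and triangulate these.

```bash
cat > h.py <<'E'
import numpy as np, cv2
from workcell import arm, imaging
M={n:imaging.camera_model(n) for n in("side","top")}
def P(n): return M[n]["mtx"]@M[n]["view"][:3]
def proj(n,p): q=P(n)@np.append(p,1); return q[:2]/q[2]
def tri(s,t):
    X=cv2.triangulatePoints(P("side"),P("top"),np.float64(s).reshape(2,1),np.float64(t).reshape(2,1)).ravel(); return X[:3]/X[3]
def ray(n,uv,z):
    R=M[n]["view"][:3,:3]; c=-R.T@M[n]["view"][:3,3]; d=R.T@np.linalg.inv(M[n]["mtx"])@[uv[0],uv[1],1]
    return c+d*(z-c[2])/d[2]
def blobs(im,mask,box,amin):
    x,y,w,h=box; m=np.zeros_like(mask); m[y:y+h,x:x+w]=mask[y:y+h,x:x+w]
    k,l,st,c=cv2.connectedComponentsWithStats(m.astype(np.uint8))
    return [(st[i],c[i],(l==i)) for i in range(1,k) if st[i][4]>=amin]
E
python3 - <<'E'
from h import *
I={n:cv2.imread(f"pics/{n}0.png") for n in M}
B={"side":((185,148,80,56),(275,188,60,45)),"top":((150,150,80,75),(310,180,45,35))}
for n in M:
    im=I[n].astype(int); hsv=cv2.cvtColor(I[n],cv2.COLOR_BGR2HSV); 
    m=(hsv[...,1]>135)&(hsv[...,2]>150)&(hsv[...,0]>12)&(hsv[...,0]<30)
    w=m
    for st,c,_ in blobs(im,m,B[n][0],1): print(n,"pin",st[4],c.round(1))
    d=(hsv[...,2]<100)&(hsv[...,0]<15)
    for st,c,l in blobs(im,d,B[n][1],40):
        pts=np.argwhere(l)[:,::-1].astype(np.float32); print(n,"handle",st,c.round(1),cv2.boxPoints(cv2.minAreaRect(pts)).round(1).tolist())
    x,y,wd,ht=B[n][1]; print(hsv[y+14:y+16,x:x+wd:3].tolist() if n=="top" else "")
E
```

```text
side pin 1 [260. 150.]
side pin 1 [223. 152.]
side pin 1 [230. 153.]
side pin 4 [186.  176.2]
side pin 1 [194. 174.]
side pin 1 [192. 177.]
side pin 1 [189. 178.]
side pin 4 [191.5 180. ]
side pin 1 [185. 182.]
side pin 1 [193. 183.]
side pin 1 [200. 195.]
side pin 1 [189. 197.]
side pin 2 [198.  197.5]
side pin 1 [191. 200.]
side handle [283 194  23  33 471] [294.2 209.5] [[283.0, 194.0], [305.0, 194.0], [305.0, 226.0], [283.0, 226.0]]
side handle [317 197  11  22  79] [322.1 207.3] [[313.8999938964844, 199.8000030517578], [318.0, 197.0], [330.70001220703125, 215.39999389648438], [326.70001220703125, 218.1999969482422]]

top pin 297 [175.9 153.2]
top pin 197 [217.1 153.5]
top pin 1 [190. 158.]
top pin 389 [160.4 176.6]
top pin 17 [174.6 162.3]
top pin 12 [182.2 161.1]
top pin 512 [220.4 182.2]
top pin 1 [178. 166.]
top pin 19 [170.7 172.5]
top pin 12 [211.5 171.5]
top pin 57 [158.3 200.2]
top pin 3 [161. 196.]
top pin 26 [156.5 210. ]
top pin 339 [214.7 216.1]
top pin 4 [151.5 212.5]
top pin 12 [195.3 213.2]
top pin 107 [168.8 221.9]
top pin 4 [171.5 220. ]
top pin 1 [173. 218.]
top pin 14 [153.  223.5]
top pin 1 [198. 224.]
top handle [323 190  20  13 120] [334.9 196.7] [[323.0, 190.0], [342.0, 190.0], [342.0, 202.0], [323.0, 202.0]]
[[[14, 159, 128], [15, 161, 106], [15, 163, 89], [13, 156, 106], [14, 161, 108], [13, 161, 106], [13, 161, 103], [13, 156, 100], [13, 160, 97], [13, 164, 95], [12, 158, 97], [13, 163, 102], [17, 155, 160], [17, 154, 159], [17, 153, 157]], [[15, 162, 112], [15, 150, 107], [15, 161, 90], [15, 160, 99], [14, 162, 104], [13, 162, 104], [13, 162, 104], [13, 163, 102], [13, 160, 99], [13, 160, 97], [13, 164, 95], [13, 161, 109], [17, 153, 158], [17, 154, 157], [17, 152, 156]]]
```

Run:
```python
from h import *
pins=np.array([[182.2,161.1],[211.5,171.5],[195.3,213.2],[166,203.2]])
p=np.array([ray("top",q,55) for q in pins]); print(p.round(1), p.mean(0).round(1))
for i in range(4):
    d=p[(i+1)%4]-p[i]; print(np.hypot(*d[:2]).round(1), np.degrees(np.arctan2(d[1],d[0])).round(1))
for q in p: print("side",proj("side",q).round(1))
s=cv2.imread("pics/side0.png"); t=cv2.imread("pics/top0.png")
def f(im,x,y,w,h,k):
    o=cv2.convertScaleAbs(cv2.resize(im[y:y+h,x:x+w],None,fx=k,fy=k,interpolation=cv2.INTER_LINEAR),alpha=1.5)
    for i in range(0,w,5):
        cv2.line(o,(int((i+.5)*k),0),(int((i+.5)*k),6),(255,255,255),1); cv2.putText(o,str(x+i),(i*k,16),0,.35,(255,255,255))
    for i in range(0,h,5): cv2.line(o,(0,int((i+.5)*k)),(6,int((i+.5)*k)),(255,255,255),1); cv2.putText(o,str(y+i),(8,int((i+.5)*k)+4),0,.35,(255,255,255))
    return o
cv2.imwrite("pics/c1.png",np.hstack([f(s,268,188,50,75,8),f(t,300,175,50,75,8)])[:600])
```

```text
[[633.2 167.9  55. ]
 [609.7  97.7  55. ]
 [510.2 130.7  55. ]
 [531.8 199.5  55. ]] [571.2 149.   55. ]
74.0 -108.5
104.8 161.7
72.1 72.6
106.1 -17.3
side [236.2 155.7]
side [242.8 167.3]
side [202.7 173.1]
side [198.  161.2]
```

View pics/c1.png

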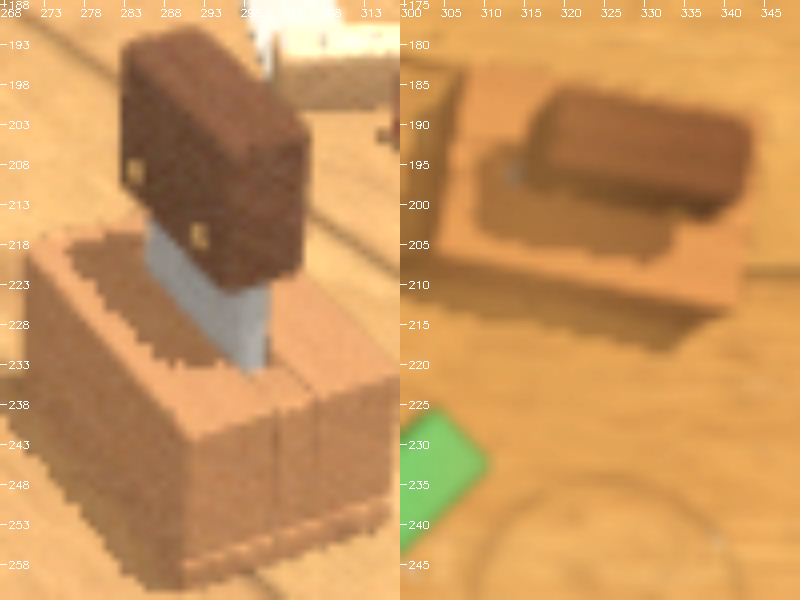

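The enlarged crop shows the corners of the handle's top face: side (283.5,193.5), (291.5,191.5), (305,203.5), (297.5,207); top (317.5,195), (319.5,186), (343.5,190.5), (341.5,199.5). The holder's top corners are at side (271.5,219.5), (291,243), (318,235) and top (304.5,206), (342,213).

Run:
```python
from h import *
s=[(297.5,207),(305,203.5),(291.5,191.5),(283.5,193.5)]; t=[(341.5,199.5),(343.5,190.5),(319.5,186),(317.5,195)]
for a,b in zip(s,t):
    X=tri(a,b); print("handle",X.round(1),proj("side",X).round(1),proj("top",X).round(1), ray("top",b,116).round(1), ray("side",a,116).round(1))
for a,b in [((271.5,219.5),(304.5,206)),((291,243),(342,213))]:
    X=tri(a,b); print("holder",X.round(1),proj("side",X).round(1),ray("top",b,50).round(1),ray("side",a,50).round(1))
print("holder R",ray("side",(318,235),50).round(1),"top TL",ray("top",(308,183),50).round(1))
S=cv2.imread("pics/side0.png"); T=cv2.imread("pics/top0.png")
def f(im,x,y,w,h,k):
    o=cv2.convertScaleAbs(cv2.resize(im[y:y+h,x:x+w],None,fx=k,fy=k,interpolation=cv2.INTER_LINEAR),alpha=1.3)
    for i in range(0,w,5):
        cv2.line(o,(int((i+.5)*k),0),(int((i+.5)*k),6),(0,0,0),1); cv2.putText(o,str(x+i),(i*k,16),0,.35,(0,0,0))
    for i in range(0,h,5): cv2.line(o,(0,int((i+.5)*k)),(6,int((i+.5)*k)),(0,0,0),1); cv2.putText(o,str(y+i),(8,int((i+.5)*k)+4),0,.35,(0,0,0))
    return o
a=f(S,190,152,64,45,6); b=f(T,156,150,68,72,6)
o=np.zeros((432,a.shape[1]+b.shape[1],3),np.uint8); o[:a.shape[0],:a.shape[1]]=a; o[:,a.shape[1]:]=b
cv2.imwrite("pics/c2.png",o)
```

```text
handle [ 542.8 -194.3  111.5] [296.3 207.3] [342.  198.6] [ 540.1 -192.   116. ] [ 540.7 -199.9  116. ]
handle [ 560.6 -197.3  114.8] [304.8 203.6] [343.6 190.3] [ 560.  -196.8  116. ] [ 559.9 -198.8  116. ]
handle [ 569.9 -145.6  112.9] [291.2 191.6] [319.7 185.7] [ 568.6 -144.7  116. ] [ 567.3 -149.8  116. ]
handle [ 551.1 -141.8  112.6] [282.5 193.8] [318.  194.2] [ 548.7 -140.1  116. ] [ 549.7 -146.6  116. ]
holder [ 536.2 -123.1   45.5] [270.6 219.7] [ 533.8 -121.6   50. ] [ 534.2 -128.7   50. ]
holder [ 520.1 -209.5   47.3] [290.9 243. ] [ 519.5 -208.7   50. ] [ 518.2 -212.1   50. ]
holder R [ 576.4 -223.2   50. ] top TL [ 588.8 -130.    50. ]
```

View pics/c2.png

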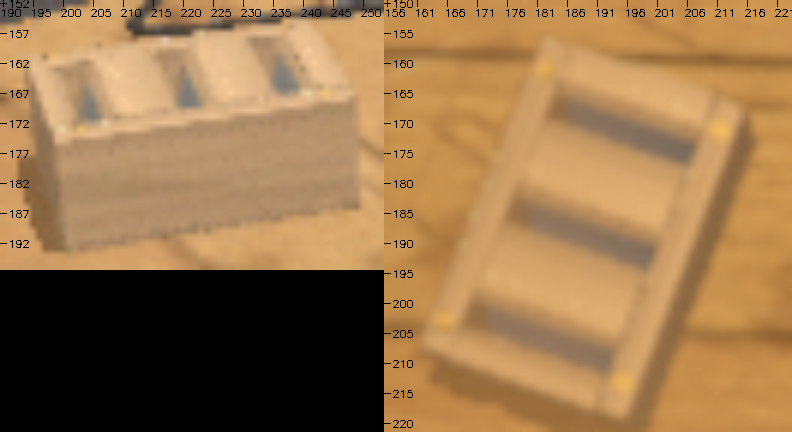

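The block's pins agree in both views, with centre near (571,149,55) and its long axis at about -18°. The grey shoe faces are visible from the low-x side, so the block's +x points towards world +x. The handle centre is near (555.5,-170.5) with yaw about -10°, and its top measures about 113 to 116 mm against 116 expected. I'll go above it now.

Call:
{"name": "send_rows", "arguments": {"plan": [[[15,-37,0],[0,0,-0.066]],[[30,-74,0],[0,0,-0.132]],[[44,-111,0],[0,0,-0.198]],[[59,-148,0],[0,0,-0.264]],[[74,-185,0],[0,0,-0.329]]], "claw": -1, "grip_force": 40}}

```text
t: 0.52
position: [334.9, 381.1, 224.2]
ee_rot: [[-0.723, 0.69, -0.001], [0.69, 0.723, -0.001], [-0.0, -0.001, -1.0]]
force: [-0.3, -0.1, 1.3]
gripper_width: 1.004
gripper_force: 0.0
```

Call:
{"name": "send_rows", "arguments": {"plan": [[[15,-37,0],[0,0,-0.066]],[[30,-74,0],[0,0,-0.132]],[[44,-111,0],[0,0,-0.198]],[[59,-148,0],[0,0,-0.264]],[[74,-185,0],[0,0,-0.329]]]}}

```text
t: 0.93
position: [408.9, 196.0, 224.5]
ee_rot: [[-0.461, 0.887, -0.0], [0.887, 0.461, 0.0], [0.0, -0.0, -1.0]]
force: [0.8, -0.1, -0.2]
gripper_width: 0.996
gripper_force: 0.0
```

Call:
{"name": "send_rows", "arguments": {"plan": [[[15,-37,0],[0,0,-0.066]],[[30,-74,0],[0,0,-0.132]],[[44,-111,0],[0,0,-0.198]],[[59,-148,0],[0,0,-0.264]],[[74,-185,0],[0,0,-0.328]]]}}

```text
t: 1.35
position: [483.0, 10.9, 224.6]
ee_rot: [[-0.15, 0.989, -0.0], [0.989, 0.15, 0.0], [0.0, -0.0, -1.0]]
force: [1.0, 0.2, 0.1]
gripper_width: 1.001
gripper_force: 0.0
```

Call:
{"name": "send_rows", "arguments": {"plan": [[[15,-37,0],[0,0,-0.066]],[[30,-74,0],[0,0,-0.132]],[[44,-111,0],[0,0,-0.198]],[[59,-148,0],[0,0,-0.264]],[[73,-183,0],[0,0,-0.328]]]}}

```text
t: 1.77
position: [556.1, -172.3, 224.2]
ee_rot: [[0.177, 0.984, -0.001], [0.984, -0.177, 0.0], [0.0, -0.001, -1.0]]
force: [1.0, 0.1, -0.1]
gripper_width: 0.999
gripper_force: 0.0
```

Run:
```python
from h import *
p=np.array([ray("top",q,55) for q in [(183,156),(217,167),(197,219),(163,207)]]); print("block corners",p.round(1).tolist(),p.mean(0).round(1))
for a,b in [((202,173),(195.3,213.2)),((243,167),(211.5,171.5))]: print(tri(a,b).round(1))
o=arm.get_obs(); print(o["t"],o["position"],np.degrees(np.arctan2(o["ee_rot"][1,1],o["ee_rot"][0,1])),o["force"],o["joints"])
```

```text
block corners [[645.7, 166.8, 55.0], [620.9, 85.3, 55.0], [497.0, 126.1, 55.0], [522.8, 205.8, 55.0]] [571.6 146.   55. ]
[509.4 131.   55.6]
[609.8  97.5  55.9]
1.7667 [ 556.07865121 -172.30937037  224.22858547] -10.198781338757026 [ 1.01963887  0.09788524 -0.10941057] [-4.28280026e-01 -4.75221100e-02  1.71443594e+00 -1.19189515e-05
  1.47548019e+00 -2.50276500e-01]
```

Call:
{"name": "send_rows", "arguments": {"plan": [[[0,1,-16],[0,0,0]],[[0,1,-32],[0,0,0]],[[0,1,-48],[0,0,0]],[[0,1,-64],[0,0,0]],[[0,1,-64],[0,0,0]]]}}

```text
t: 2.18
position: [553.4, -168.1, 156.1]
ee_rot: [[0.173, 0.985, -0.007], [0.985, -0.173, 0.003], [0.002, -0.008, -1.0]]
force: [-1.1, -0.7, -0.4]
gripper_width: 1.0
gripper_force: 0.0
```

Run:
```python
from h import *
o=arm.get_obs(); print(o["position"],o["force"])
a=imaging.get_image("side")[...,::-1]; b=imaging.get_image("top")[...,::-1]
cv2.imwrite("pics/side1.png",a); cv2.imwrite("pics/top1.png",b)
f=lambda im,x,y,w,h,k: cv2.resize(im[y:y+h,x:x+w],None,fx=k,fy=k,interpolation=cv2.INTER_LINEAR)
cv2.imwrite("pics/c3.png",np.hstack([f(a,245,130,100,120,4),f(b,280,130,100,120,4)]))
for z in (160,94): print(z,proj("side",[o["position"][0],o["position"][1],z]).round(1),proj("top",[o["position"][0],o["position"][1],z]).round(1))
```

```text
[ 553.38194253 -168.14674076  156.08003135] [-1.12332089 -0.65305598 -0.37848725]
160 [292.7 177.5] [335.  189.3]
94 [291.5 207.2] [328.3 194.9]
```

View pics/c3.png

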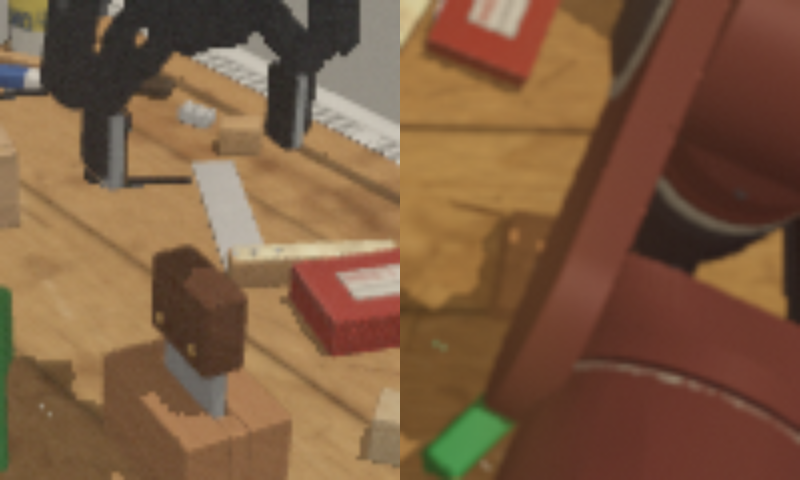

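The open fingers straddle the handle: in the side view the pads are at about (274,172) and (317,162), with the handle centred at (294,208). I'll descend 66 mm.

Call:
{"name": "send_rows", "arguments": {"plan": [[[0,0,-16],[0,0,0]],[[0,0,-32],[0,0,0]],[[0,0,-48],[0,0,0]],[[0,0,-60],[0,0,0]],[[0,0,-66],[0,0,0]]]}}

```text
t: 2.7
position: [555.7, -168.9, 94.2]
ee_rot: [[0.173, 0.985, -0.001], [0.985, -0.173, 0.0], [0.0, -0.001, -1.0]]
force: [-0.9, 0.1, 0.0]
gripper_width: 0.999
gripper_force: 0.0
```

Call:
{"name": "send_rows", "arguments": {"plan": [[[0,0,0],[0,0,0]],[[0,0,0],[0,0,0]],[[0,0,0],[0,0,0]],[[0,0,0],[0,0,0]],[[0,0,0],[0,0,0]]]}}

```text
t: 3.12
position: [556.6, -169.4, 96.0]
ee_rot: [[0.173, 0.985, 0.002], [0.985, -0.173, -0.001], [-0.0, 0.002, -1.0]]
force: [0.1, -0.0, -0.1]
gripper_width: 1.0
gripper_force: 0.0
```

Call:
{"name": "send_rows", "arguments": {"plan": [[[0,0,0],[0,0,0]],[[0,0,0],[0,0,0]],[[0,0,0],[0,0,0]],[[0,0,0],[0,0,0]],[[0,0,0],[0,0,0]]], "claw": 0.1, "grip_force": 20}}

```text
t: 3.53
position: [555.9, -169.1, 94.9]
ee_rot: [[0.173, 0.985, -0.0], [0.985, -0.173, 0.0], [-0.0, -0.0, -1.0]]
force: [-0.6, 0.1, -0.2]
gripper_width: 0.453
gripper_force: 0.0
```

Call:
{"name": "send_rows", "arguments": {"plan": [[[0,0,0],[0,0,0]],[[0,0,0],[0,0,0]],[[0,0,0],[0,0,0]],[[0,0,0],[0,0,0]],[[0,0,0],[0,0,0]]], "claw": 1, "grip_force": 20}}

```text
t: 3.95
position: [556.0, -169.1, 94.9]
ee_rot: [[0.173, 0.985, 0.0], [0.985, -0.173, -0.0], [-0.0, 0.0, -1.0]]
force: [0.1, -0.4, 0.3]
gripper_width: 0.275
gripper_force: 22.9
```

Call:
{"name": "send_rows", "arguments": {"plan": [[[0,0,0],[0,0,0]],[[0,0,0],[0,0,0]],[[0,0,0],[0,0,0]],[[0,0,0],[0,0,0]],[[0,0,0],[0,0,0]]]}}

```text
t: 4.37
position: [556.0, -169.1, 95.0]
ee_rot: [[0.173, 0.985, 0.0], [0.985, -0.173, -0.0], [-0.0, 0.0, -1.0]]
force: [0.9, 0.5, 1.2]
gripper_width: 0.276
gripper_force: 23.0
```

Run:
```python
from h import *
o=arm.get_obs(); print({k:o[k] for k in("t","position","force","torque","gripper_width","gripper_force")})
b=imaging.get_image("side")[...,::-1]; cv2.imwrite("pics/side2.png",b)
```

```text
{'t': 4.3667, 'position': array([ 556.04401264, -169.13248416,   94.9554861 ]), 'force': array([0.90370328, 0.46651676, 1.22136461]), 'torque': array([-0.03685768, -0.04561463,  0.00867309]), 'gripper_width': 0.27587559708163695, 'gripper_force': 22.97937959432602}
```

Call:
{"name": "send_rows", "arguments": {"plan": [[[0,0,0],[0,0,0]],[[0,0,2],[0,0,0]],[[0,0,5],[0,0,0]],[[0,0,10],[0,0,0]],[[0,0,15],[0,0,0]]], "grip_force": 40}}

```text
t: 4.83
position: [555.7, -169.0, 110.0]
ee_rot: [[0.173, 0.985, -0.001], [0.985, -0.173, 0.0], [0.0, -0.001, -1.0]]
force: [-0.3, 0.2, -0.0]
gripper_width: 0.268
gripper_force: 41.6
```

Call:
{"name": "send_rows", "arguments": {"plan": [[[0,0,8],[0,0,0]],[[0,0,16],[0,0,0]],[[0,0,24],[0,0,0]],[[0,0,34],[0,0,0]],[[0,0,44],[0,0,0]]]}}

```text
t: 5.25
position: [556.1, -169.2, 155.2]
ee_rot: [[0.173, 0.985, 0.0], [0.985, -0.173, -0.0], [-0.0, 0.0, -1.0]]
force: [0.0, -0.8, -1.6]
gripper_width: 0.271
gripper_force: 41.6
```

Call:
{"name": "send_rows", "arguments": {"plan": [[[0,0,10],[0,0,0]],[[0,0,20],[0,0,0]],[[0,0,30],[0,0,0]],[[0,0,30],[0,0,0]],[[0,0,30],[0,0,0]]]}}

```text
t: 5.67
position: [556.5, -169.3, 185.0]
ee_rot: [[0.173, 0.985, 0.002], [0.985, -0.173, -0.001], [-0.0, 0.002, -1.0]]
force: [-0.1, -0.0, -1.7]
gripper_width: 0.267
gripper_force: 41.6
```

Run:
```python
from h import *
o=arm.get_obs(); print({k:o[k] for k in("t","position","force","torque","gripper_width","gripper_force")})
a=imaging.get_image("side")[...,::-1]; b=imaging.get_image("top")[...,::-1]
cv2.imwrite("pics/side3.png",a); cv2.imwrite("pics/top3.png",b)
u,v=proj("side",o["position"]-[0,0,40]).astype(int); print(u,v)
f=lambda im,x,y,w,h,k: cv2.resize(im[y:y+h,x:x+w],None,fx=k,fy=k,interpolation=cv2.INTER_LINEAR)
cv2.imwrite("pics/c4.png",f(a,u-35,v-40,80,90,6))
for z in (22,-22,-84): print(z,[proj("side",o["position"]+np.array([ (-dy)*-.174,dy*.985,z])).round(1).tolist() for dy in(-25,25)])
```

```text
{'t': 5.6667, 'position': array([ 556.48430094, -169.33328469,  185.00729977]), 'force': array([-0.08133195, -0.01688378, -1.74101577]), 'torque': array([-0.00678444,  0.06420525, -0.00179748]), 'gripper_width': 0.26690941591318373, 'gripper_force': 41.63202524185181}
294 184
22 [[302.5, 159.9], [288.7, 149.3]]
-22 [[301.3, 181.8], [288.0, 170.3]]
-84 [[299.8, 210.3], [287.1, 197.9]]
```

View pics/c4.png

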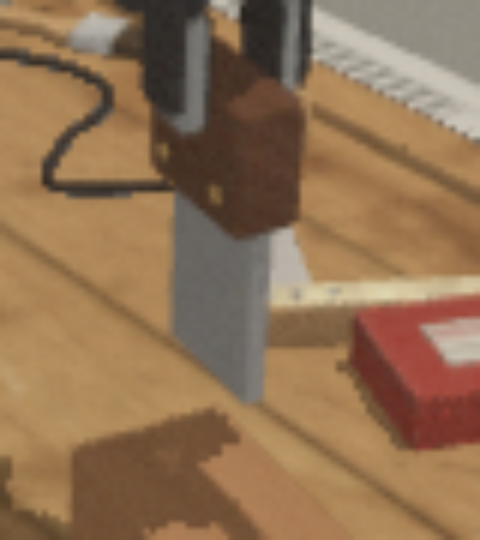

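The side view shows the blade hanging vertical and clear of the holder, with its tip corners at (287.7,199.8) and (301.5,211). The prediction for a centred grip is (287,198) and (300,210), so it is in the grip as intended. Next I'll go above gap 2.

Call:
{"name": "send_rows", "arguments": {"plan": [[[1,24,0],[0,0,-0.014]],[[2,48,0],[0,0,-0.028]],[[3,72,0],[0,0,-0.042]],[[4,96,0],[0,0,-0.056]],[[5,120,0],[0,0,-0.07]]]}}

```text
t: 6.18
position: [560.3, -47.9, 182.7]
ee_rot: [[0.243, 0.97, -0.002], [0.97, -0.243, 0.0], [0.0, -0.002, -1.0]]
force: [0.9, 0.2, -0.9]
gripper_width: 0.267
gripper_force: 41.6
```

Call:
{"name": "send_rows", "arguments": {"plan": [[[1,24,0],[0,0,-0.014]],[[2,48,0],[0,0,-0.028]],[[3,72,0],[0,0,-0.042]],[[4,96,0],[0,0,-0.056]],[[5,120,0],[0,0,-0.067]]]}}

```text
t: 6.6
position: [565.3, 72.1, 182.7]
ee_rot: [[0.307, 0.952, -0.002], [0.952, -0.307, 0.0], [-0.001, -0.002, -1.0]]
force: [-0.1, -0.3, -1.5]
gripper_width: 0.265
gripper_force: 41.6
```

Call:
{"name": "send_rows", "arguments": {"plan": [[[2,30,0],[0,0,0]],[[3,55,-5],[0,0,0]],[[4,70,-15],[0,0,0]],[[5,78,-25],[0,0,0]],[[5,78,-30],[0,0,0]]]}}

```text
t: 7.02
position: [569.6, 150.0, 151.2]
ee_rot: [[0.304, 0.953, -0.004], [0.953, -0.304, -0.0], [-0.001, -0.004, -1.0]]
force: [-0.1, -1.2, -1.2]
gripper_width: 0.272
gripper_force: 41.6
```

Call:
{"name": "send_rows", "arguments": {"plan": [[[0,0,0],[0,0,0]],[[0,0,0],[0,0,0]],[[0,0,0],[0,0,0]],[[0,0,0],[0,0,0]],[[0,0,0],[0,0,0]]]}}

```text
t: 7.43
position: [571.5, 148.2, 154.7]
ee_rot: [[0.307, 0.952, 0.001], [0.952, -0.307, 0.0], [0.0, 0.001, -1.0]]
force: [0.0, -0.1, 0.0]
gripper_width: 0.266
gripper_force: 41.6
```

Run:
```python
from h import *
o=arm.get_obs(); print({k:o[k] for k in("t","position","ee_rot","force","torque","gripper_width","gripper_force")})
a=imaging.get_image("side")[...,::-1]; b=imaging.get_image("top")[...,::-1]; 
F=[]
for i in range(4): F.append(arm.get_obs()["force"]); imaging.get_image("top")
print(np.round(F,1).tolist())
cv2.imwrite("pics/side4.png",a); cv2.imwrite("pics/top4.png",b)
f=lambda im,x,y,w,h,k: cv2.resize(im[y:y+h,x:x+w],None,fx=k,fy=k,interpolation=cv2.INTER_LINEAR)
cv2.imwrite("pics/c5.png",np.hstack([f(a,185,110,80,95,6),f(b,160,140,50,95,6)]))
e=np.array([.952,-.306,0]);g=np.array([.306,.952,0])
for x in(-4,4): print(x,[proj("side",o["position"]+x*e+dy*g-[0,0,85]).round(1).tolist() for dy in(-25,25)])
for x in(-5.5,5.5): print("gap",x,[proj("side",np.array([571.3,147.7,55])+x*e+dy*g).round(1).tolist() for dy in(-30,30)])
```

```text
{'t': 7.4333, 'position': array([571.48753067, 148.19695531, 154.69281957]), 'ee_rot': array([[ 3.07064308e-01,  9.51687960e-01,  1.24023147e-03],
       [ 9.51688658e-01, -3.07064638e-01,  8.02929616e-05],
       [ 4.57245072e-04,  1.15565912e-03, -9.99999228e-01]]), 'force': array([ 0.00606094, -0.11731413,  0.01044529]), 'torque': array([ 0.03164841, -0.02388983, -0.04239334]), 'gripper_width': 0.266429214929835, 'gripper_force': 41.59538984298706}
[[-0.9, 0.0, -0.8], [-0.3, -0.0, -0.9], [-0.2, -0.3, -1.4], [0.5, 0.3, -0.9]]
-4 [[220.5, 163.4], [216.6, 155.5]]
4 [[223.5, 163.0], [219.5, 155.1]]
gap -5.5 [[220.7, 169.5], [216.0, 159.8]]
gap 5.5 [[224.9, 168.9], [220.0, 159.3]]
```

View pics/c5.png

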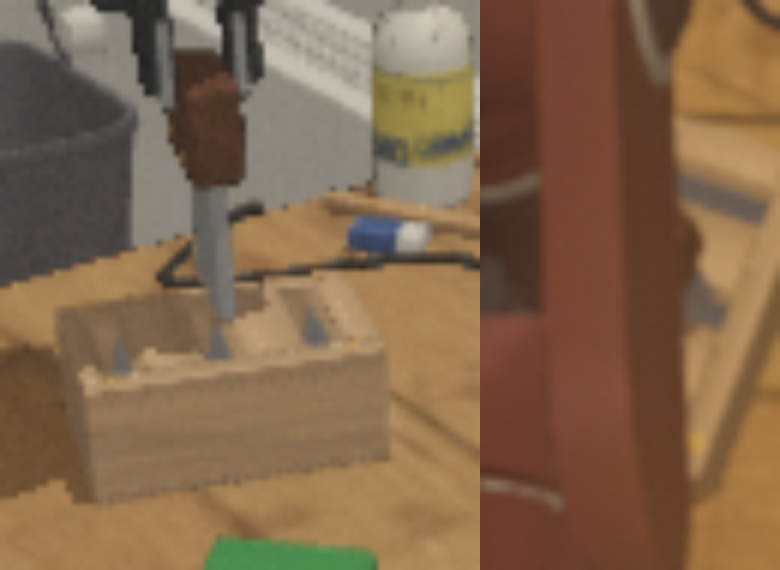

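The blade tip sits over gap 2: its lower edge spans (220,163) to (223.8,163), and the gap mouth is predicted at 220.7 to 224.9. I'll descend gently and watch the force.

Call:
{"name": "send_rows", "arguments": {"plan": [[[0,0,-3],[0,0,0]],[[0,0,-6],[0,0,0]],[[0,0,-9],[0,0,0]],[[0,0,-12],[0,0,0]],[[0,0,-14],[0,0,0]]]}}

```text
t: 8.15
position: [570.6, 148.9, 139.1]
ee_rot: [[0.306, 0.952, -0.001], [0.952, -0.306, -0.0], [-0.0, -0.001, -1.0]]
force: [-0.3, -0.1, -0.5]
gripper_width: 0.268
gripper_force: 41.6
```

Call:
{"name": "send_rows", "arguments": {"plan": [[[0,0,-1],[0,0,0]],[[0,0,-2],[0,0,0]],[[0,0,-3],[0,0,0]],[[0,0,-4],[0,0,0]],[[0,0,-4],[0,0,0]]]}}

```text
t: 8.57
position: [571.0, 148.9, 135.9]
ee_rot: [[0.306, 0.952, -0.0], [0.952, -0.306, 0.0], [0.0, -0.0, -1.0]]
force: [-1.2, -0.1, -1.5]
gripper_width: 0.271
gripper_force: 41.6
```

Call:
{"name": "send_rows", "arguments": {"plan": [[[0,0,-1],[0,0,0]],[[0,0,-2],[0,0,0]],[[0,0,-3],[0,0,0]],[[0,0,-3],[0,0,0]],[[0,0,-3],[0,0,0]]]}}

```text
t: 8.98
position: [571.6, 149.2, 135.4]
ee_rot: [[0.306, 0.952, 0.001], [0.952, -0.306, 0.0], [0.001, 0.001, -1.0]]
force: [-3.8, -0.6, 9.4]
gripper_width: 0.268
gripper_force: 42.8
```

Contact came at the lead-in: Fz is about +10 N and Fx is -4 N, so the +x lead-in is pushing back. I'll back up and shift about 2.5 mm toward the block's -x.

Call:
{"name": "send_rows", "arguments": {"plan": [[[0,0,1],[0,0,0]],[[0,0,3],[0,0,0]],[[-1.2,0.4,3],[0,0,0]],[[-2.4,0.8,3],[0,0,0]],[[-2.4,0.8,3],[0,0,0]]]}}

```text
t: 9.4
position: [568.1, 149.7, 135.3]
ee_rot: [[0.306, 0.952, -0.001], [0.952, -0.306, -0.0], [-0.0, -0.001, -1.0]]
force: [-0.3, 0.3, -0.9]
gripper_width: 0.271
gripper_force: 41.6
```

Call:
{"name": "send_rows", "arguments": {"plan": [[[0,0,-1],[0,0,0]],[[0,0,-2],[0,0,0]],[[0,0,-3],[0,0,0]],[[0,0,-3],[0,0,0]],[[0,0,-3],[0,0,0]]]}}

```text
t: 9.82
position: [568.5, 149.6, 132.7]
ee_rot: [[0.306, 0.952, -0.0], [0.952, -0.306, -0.0], [-0.0, -0.0, -1.0]]
force: [0.0, 0.6, -0.3]
gripper_width: 0.264
gripper_force: 41.6
```

Call:
{"name": "send_rows", "arguments": {"plan": [[[0,0,-1],[0,0,0]],[[0,0,-2],[0,0,0]],[[0,0,-3],[0,0,0]],[[0,0,-3],[0,0,0]],[[0,0,-3],[0,0,0]]]}}

```text
t: 10.23
position: [568.5, 149.7, 129.8]
ee_rot: [[0.306, 0.952, -0.0], [0.952, -0.306, -0.0], [-0.0, -0.0, -1.0]]
force: [0.3, -0.3, -1.3]
gripper_width: 0.265
gripper_force: 41.6
```

Call:
{"name": "send_rows", "arguments": {"plan": [[[0,0,-1],[0,0,0]],[[0,0,-2],[0,0,0]],[[0,0,-3],[0,0,0]],[[0,0,-4],[0,0,0]],[[0,0,-4],[0,0,0]]]}}

```text
t: 10.65
position: [568.4, 149.7, 125.5]
ee_rot: [[0.306, 0.952, -0.001], [0.952, -0.306, -0.0], [-0.0, -0.0, -1.0]]
force: [0.5, 0.0, -0.1]
gripper_width: 0.262
gripper_force: 41.6
```

Call:
{"name": "send_rows", "arguments": {"plan": [[[0,0,-1],[0,0,0]],[[0,0,-2],[0,0,0]],[[0,0,-3],[0,0,0]],[[0,0,-3],[0,0,0]],[[0,0,-3],[0,0,0]]]}}

```text
t: 11.07
position: [568.5, 149.7, 122.8]
ee_rot: [[0.306, 0.952, -0.0], [0.952, -0.306, -0.0], [-0.0, -0.0, -1.0]]
force: [-0.5, 0.6, -0.3]
gripper_width: 0.267
gripper_force: 41.6
```

Tip depth is about 17 mm and still free. I'll continue in 3 mm steps.

Call:
{"name": "send_rows", "arguments": {"plan": [[[0,0,-1],[0,0,0]],[[0,0,-2],[0,0,0]],[[0,0,-3],[0,0,0]],[[0,0,-3],[0,0,0]],[[0,0,-3],[0,0,0]]]}}

```text
t: 11.48
position: [568.5, 149.7, 119.8]
ee_rot: [[0.306, 0.952, -0.0], [0.952, -0.306, -0.0], [-0.0, -0.0, -1.0]]
force: [-0.3, -0.0, -0.9]
gripper_width: 0.268
gripper_force: 41.6
```

Call:
{"name": "send_rows", "arguments": {"plan": [[[0,0,-1],[0,0,0]],[[0,0,-2],[0,0,0]],[[0,0,-3],[0,0,0]],[[0,0,-3],[0,0,0]],[[0,0,-3],[0,0,0]]]}}

```text
t: 11.9
position: [568.3, 149.8, 116.7]
ee_rot: [[0.306, 0.952, -0.001], [0.952, -0.306, 0.0], [-0.0, -0.001, -1.0]]
force: [-2.0, 0.4, 0.2]
gripper_width: 0.269
gripper_force: 41.7
```

Call:
{"name": "send_rows", "arguments": {"plan": [[[0,0,-1],[0,0,0]],[[0,0,-2],[0,0,0]],[[0,0,-3],[0,0,0]],[[0,0,-3],[0,0,0]],[[0,0,-3],[0,0,0]]]}}

```text
t: 12.32
position: [568.2, 149.9, 113.7]
ee_rot: [[0.306, 0.952, -0.001], [0.952, -0.306, 0.0], [-0.0, -0.001, -1.0]]
force: [-3.1, 1.5, 1.6]
gripper_width: 0.266
gripper_force: 41.9
```

Call:
{"name": "send_rows", "arguments": {"plan": [[[0,0,-1],[0,0,0]],[[0,0,-2],[0,0,0]],[[0,0,-2],[0,0,0]],[[0,0,-2],[0,0,0]],[[0,0,-2],[0,0,0]]]}}

```text
t: 12.73
position: [568.3, 149.9, 112.2]
ee_rot: [[0.306, 0.952, -0.001], [0.952, -0.306, 0.0], [0.0, -0.001, -1.0]]
force: [-4.2, 2.1, 4.4]
gripper_width: 0.266
gripper_force: 42.2
```

Call:
{"name": "send_rows", "arguments": {"plan": [[[0,0,-1],[0,0,0]],[[0,0,-2],[0,0,0]],[[0,0,-2],[0,0,0]],[[0,0,-2],[0,0,0]],[[0,0,-2],[0,0,0]]]}}

```text
t: 13.15
position: [568.5, 150.0, 111.0]
ee_rot: [[0.306, 0.952, -0.001], [0.952, -0.306, 0.001], [0.0, -0.001, -1.0]]
force: [-6.1, 2.2, 6.9]
gripper_width: 0.271
gripper_force: 42.6
```

Call:
{"name": "send_rows", "arguments": {"plan": [[[0,0,-1],[0,0,0]],[[0,0,-2],[0,0,0]],[[0,0,-2],[0,0,0]],[[0,0,-2],[0,0,0]],[[0,0,-2],[0,0,0]]]}}

```text
t: 13.57
position: [568.7, 150.1, 109.9]
ee_rot: [[0.306, 0.952, -0.0], [0.952, -0.306, 0.001], [0.001, -0.001, -1.0]]
force: [-7.3, 1.8, 10.7]
gripper_width: 0.271
gripper_force: 43.1
```

The force keeps climbing at 2 to 3.5 N/mm without levelling off, and the sideways push is above 7 N, so gap 2 is the tight one. I'll draw out upwards and go 44 mm along block -x to gap 1.

Call:
{"name": "send_rows", "arguments": {"plan": [[[0,0,3],[0,0,0]],[[0,0,7],[0,0,0]],[[0,0,12],[0,0,0]],[[0,0,17],[0,0,0]],[[0,0,22],[0,0,0]]]}}

```text
t: 13.98
position: [569.9, 149.4, 131.5]
ee_rot: [[0.306, 0.952, 0.003], [0.952, -0.306, -0.001], [0.0, 0.003, -1.0]]
force: [0.1, -0.2, -1.0]
gripper_width: 0.269
gripper_force: 41.6
```

Call:
{"name": "send_rows", "arguments": {"plan": [[[0,0,5],[0,0,0]],[[0,0,10],[0,0,0]],[[0,0,15],[0,0,0]],[[0,0,19],[0,0,0]],[[0,0,19],[0,0,0]]]}}

```text
t: 14.4
position: [569.4, 149.7, 150.5]
ee_rot: [[0.306, 0.952, 0.002], [0.952, -0.306, 0.0], [0.001, 0.002, -1.0]]
force: [0.1, 0.1, -1.2]
gripper_width: 0.269
gripper_force: 41.6
```

Call:
{"name": "send_rows", "arguments": {"plan": [[[-10,3.3,0],[0,0,0]],[[-20,6.5,0],[0,0,0]],[[-32,10.3,0],[0,0,0]],[[-41.9,13.5,0],[0,0,0]],[[-41.9,13.5,0],[0,0,0]]]}}

```text
t: 14.82
position: [524.2, 163.9, 148.1]
ee_rot: [[0.305, 0.952, -0.002], [0.952, -0.305, 0.0], [-0.001, -0.002, -1.0]]
force: [-0.4, -0.2, -0.4]
gripper_width: 0.27
gripper_force: 41.6
```

Call:
{"name": "send_rows", "arguments": {"plan": [[[0,0,-2],[0,0,0]],[[0,0,-4],[0,0,0]],[[0,0,-6],[0,0,0]],[[0,0,-8],[0,0,0]],[[0,0,-8],[0,0,0]]]}}

```text
t: 15.23
position: [526.6, 163.0, 140.1]
ee_rot: [[0.306, 0.952, -0.001], [0.952, -0.306, -0.0], [-0.001, -0.001, -1.0]]
force: [-0.3, -0.6, -1.2]
gripper_width: 0.266
gripper_force: 41.6
```

Call:
{"name": "send_rows", "arguments": {"plan": [[[0,0,-1],[0,0,0]],[[0,0,-2],[0,0,0]],[[0,0,-3],[0,0,0]],[[0,0,-4],[0,0,0]],[[0,0,-4],[0,0,0]]]}}

```text
t: 15.65
position: [526.6, 163.1, 136.6]
ee_rot: [[0.306, 0.952, -0.0], [0.952, -0.306, -0.0], [-0.0, -0.0, -1.0]]
force: [-1.2, 0.1, -1.2]
gripper_width: 0.264
gripper_force: 41.6
```

Call:
{"name": "send_rows", "arguments": {"plan": [[[0,0,-1],[0,0,0]],[[0,0,-2],[0,0,0]],[[0,0,-2],[0,0,0]],[[0,0,-2],[0,0,0]],[[0,0,-2],[0,0,0]]]}}

```text
t: 16.07
position: [526.7, 163.2, 134.9]
ee_rot: [[0.306, 0.952, 0.0], [0.952, -0.306, -0.0], [0.0, 0.0, -1.0]]
force: [-0.6, 0.1, -1.8]
gripper_width: 0.268
gripper_force: 41.6
```

Call:
{"name": "send_rows", "arguments": {"plan": [[[0,0,-1],[0,0,0]],[[0,0,-2],[0,0,0]],[[0,0,-2],[0,0,0]],[[0,0,-2],[0,0,0]],[[0,0,-2],[0,0,0]]]}}

```text
t: 16.48
position: [526.7, 163.2, 132.9]
ee_rot: [[0.306, 0.952, -0.0], [0.952, -0.306, -0.0], [-0.0, -0.0, -1.0]]
force: [-0.4, -0.4, -0.9]
gripper_width: 0.269
gripper_force: 41.6
```

In past the lead-in with no force, now at depth 7 mm. I'll continue.

Call:
{"name": "send_rows", "arguments": {"plan": [[[0,0,-1],[0,0,0]],[[0,0,-2],[0,0,0]],[[0,0,-3],[0,0,0]],[[0,0,-4],[0,0,0]],[[0,0,-5],[0,0,0]]]}}

```text
t: 16.9
position: [526.6, 163.2, 127.7]
ee_rot: [[0.306, 0.952, -0.0], [0.952, -0.306, -0.0], [-0.0, -0.0, -1.0]]
force: [0.0, 0.3, -1.3]
gripper_width: 0.267
gripper_force: 41.6
```

Call:
{"name": "send_rows", "arguments": {"plan": [[[0,0,-1],[0,0,0]],[[0,0,-2],[0,0,0]],[[0,0,-3],[0,0,0]],[[0,0,-4],[0,0,0]],[[0,0,-5],[0,0,0]]]}}

```text
t: 17.32
position: [526.7, 163.2, 122.8]
ee_rot: [[0.306, 0.952, 0.0], [0.952, -0.306, 0.0], [0.0, 0.0, -1.0]]
force: [0.2, 0.5, -0.7]
gripper_width: 0.268
gripper_force: 41.6
```

Call:
{"name": "send_rows", "arguments": {"plan": [[[0,0,-1],[0,0,0]],[[0,0,-2],[0,0,0]],[[0,0,-3],[0,0,0]],[[0,0,-4],[0,0,0]],[[0,0,-4],[0,0,0]]]}}

```text
t: 17.73
position: [526.4, 163.2, 118.6]
ee_rot: [[0.306, 0.952, -0.001], [0.952, -0.306, 0.0], [-0.0, -0.001, -1.0]]
force: [-0.6, 0.5, -1.3]
gripper_width: 0.271
gripper_force: 41.6
```

Call:
{"name": "send_rows", "arguments": {"plan": [[[0,0,-1],[0,0,0]],[[0,0,-2],[0,0,0]],[[0,0,-3],[0,0,0]],[[0,0,-3],[0,0,0]],[[0,0,-3],[0,0,0]]]}}

```text
t: 18.15
position: [526.3, 163.3, 115.7]
ee_rot: [[0.306, 0.952, -0.001], [0.952, -0.306, 0.0], [-0.0, -0.001, -1.0]]
force: [-2.6, 1.1, 0.0]
gripper_width: 0.268
gripper_force: 41.8
```

Call:
{"name": "send_rows", "arguments": {"plan": [[[0,0,-1],[0,0,0]],[[0,0,-2],[0,0,0]],[[0,0,-2],[0,0,0]],[[0,0,-2],[0,0,0]],[[0,0,-2],[0,0,0]]]}}

```text
t: 18.57
position: [526.4, 163.3, 114.0]
ee_rot: [[0.306, 0.952, -0.001], [0.952, -0.306, 0.0], [0.0, -0.001, -1.0]]
force: [-4.2, 1.8, 4.8]
gripper_width: 0.269
gripper_force: 42.2
```

Call:
{"name": "send_rows", "arguments": {"plan": [[[0,0,-1],[0,0,0]],[[0,0,-2],[0,0,0]],[[0,0,-2],[0,0,0]],[[0,0,-2],[0,0,0]],[[0,0,-2],[0,0,0]]]}}

```text
t: 18.98
position: [526.4, 163.3, 111.8]
ee_rot: [[0.306, 0.952, -0.001], [0.952, -0.306, 0.0], [0.0, -0.001, -1.0]]
force: [-5.4, 1.2, 4.1]
gripper_width: 0.27
gripper_force: 42.2
```

Call:
{"name": "send_rows", "arguments": {"plan": [[[0,0,-1],[0,0,0]],[[0,0,-2],[0,0,0]],[[0,0,-2],[0,0,0]],[[0,0,-2],[0,0,0]],[[0,0,-2],[0,0,0]]]}}

```text
t: 19.4
position: [526.4, 163.3, 109.9]
ee_rot: [[0.306, 0.952, -0.001], [0.952, -0.306, 0.0], [0.0, -0.001, -1.0]]
force: [-4.3, 1.2, 2.4]
gripper_width: 0.268
gripper_force: 42.2
```

The drag here levels off at about 3 to 5 N with a steady sideways push of about 5 N, so gap 1 matches. I'll go on down to the floor in gentle steps.

Call:
{"name": "send_rows", "arguments": {"plan": [[[0,0,-1],[0,0,0]],[[0,0,-2],[0,0,0]],[[0,0,-3],[0,0,0]],[[0,0,-4],[0,0,0]],[[0,0,-4],[0,0,0]]]}}

```text
t: 19.82
position: [526.4, 163.4, 105.9]
ee_rot: [[0.306, 0.952, -0.001], [0.952, -0.306, 0.0], [0.0, -0.001, -1.0]]
force: [-5.0, 1.4, 2.5]
gripper_width: 0.268
gripper_force: 42.2
```

Call:
{"name": "send_rows", "arguments": {"plan": [[[0,0,-1],[0,0,0]],[[0,0,-2],[0,0,0]],[[0,0,-3],[0,0,0]],[[0,0,-4],[0,0,0]],[[0,0,-4],[0,0,0]]]}}

```text
t: 20.23
position: [526.4, 163.4, 101.9]
ee_rot: [[0.306, 0.952, -0.001], [0.952, -0.306, 0.0], [0.0, -0.001, -1.0]]
force: [-5.2, 2.8, 4.1]
gripper_width: 0.267
gripper_force: 42.2
```

Call:
{"name": "send_rows", "arguments": {"plan": [[[0,0,-1],[0,0,0]],[[0,0,-2],[0,0,0]],[[0,0,-3],[0,0,0]],[[0,0,-3],[0,0,0]],[[0,0,-3],[0,0,0]]]}}

```text
t: 20.65
position: [526.4, 163.4, 98.9]
ee_rot: [[0.306, 0.952, -0.001], [0.952, -0.306, 0.0], [0.0, -0.001, -1.0]]
force: [-5.3, 1.9, 3.2]
gripper_width: 0.269
gripper_force: 42.2
```

Still a steady drag. The command is at 98.9, with the floor expected near 95.

Call:
{"name": "send_rows", "arguments": {"plan": [[[0,0,-1],[0,0,0]],[[0,0,-2],[0,0,0]],[[0,0,-2],[0,0,0]],[[0,0,-2],[0,0,0]],[[0,0,-2],[0,0,0]]]}}

```text
t: 21.07
position: [526.5, 163.4, 97.0]
ee_rot: [[0.306, 0.952, -0.001], [0.952, -0.306, 0.001], [0.0, -0.001, -1.0]]
force: [-4.9, 1.5, 3.9]
gripper_width: 0.267
gripper_force: 42.2
```

Call:
{"name": "send_rows", "arguments": {"plan": [[[0,0,-1],[0,0,0]],[[0,0,-2],[0,0,0]],[[0,0,-2],[0,0,0]],[[0,0,-2],[0,0,0]],[[0,0,-2],[0,0,0]]]}}

```text
t: 21.48
position: [526.4, 163.4, 94.6]
ee_rot: [[0.306, 0.952, -0.001], [0.952, -0.306, 0.0], [0.0, -0.001, -1.0]]
force: [-4.8, 3.2, 2.9]
gripper_width: 0.267
gripper_force: 42.1
```

Call:
{"name": "send_rows", "arguments": {"plan": [[[0,0,-0.5],[0,0,0]],[[0,0,-1],[0,0,0]],[[0,0,-1],[0,0,0]],[[0,0,-1],[0,0,0]],[[0,0,-1],[0,0,0]]]}}

```text
t: 21.9
position: [526.5, 163.4, 94.3]
ee_rot: [[0.306, 0.952, -0.001], [0.952, -0.306, 0.0], [0.0, -0.001, -1.0]]
force: [-6.1, 2.2, 5.0]
gripper_width: 0.265
gripper_force: 42.3
```

Call:
{"name": "send_rows", "arguments": {"plan": [[[0,0,-0.5],[0,0,0]],[[0,0,-1],[0,0,0]],[[0,0,-1],[0,0,0]],[[0,0,-1],[0,0,0]],[[0,0,-1],[0,0,0]]]}}

```text
t: 22.32
position: [526.7, 163.4, 93.7]
ee_rot: [[0.306, 0.952, -0.0], [0.952, -0.306, 0.0], [0.0, -0.001, -1.0]]
force: [-7.1, 2.3, 7.5]
gripper_width: 0.266
gripper_force: 42.6
```

The floor is felt: Fz rises to 7.5 N as the measured height stalls at 93.7. I'll relax 0.5 mm, release, and rise.

Call:
{"name": "send_rows", "arguments": {"plan": [[[0,0,0.5],[0,0,0]],[[0,0,0.5],[0,0,0]],[[0,0,0.5],[0,0,0]],[[0,0,0.5],[0,0,0]],[[0,0,0.5],[0,0,0]]], "grip_force": 20}}

```text
t: 22.73
position: [526.5, 163.4, 93.8]
ee_rot: [[0.306, 0.952, -0.001], [0.952, -0.306, 0.0], [0.0, -0.001, -1.0]]
force: [-5.6, 1.2, 5.5]
gripper_width: 0.268
gripper_force: 42.4
```

Call:
{"name": "send_rows", "arguments": {"plan": [[[0,0,0],[0,0,0]],[[0,0,0],[0,0,0]],[[0,0,0],[0,0,0]],[[0,0,0],[0,0,0]],[[0,0,0],[0,0,0]]], "claw": -0.4}}

```text
t: 23.15
position: [527.1, 162.9, 93.4]
ee_rot: [[0.306, 0.952, 0.001], [0.952, -0.306, -0.0], [-0.0, 0.001, -1.0]]
force: [0.6, -0.3, 0.2]
gripper_width: 0.705
gripper_force: 0.0
```

Call:
{"name": "send_rows", "arguments": {"plan": [[[0,0,0],[0,0,0]],[[0,0,0],[0,0,0]],[[0,0,0],[0,0,0]],[[0,0,0],[0,0,0]],[[0,0,0],[0,0,0]]]}}

```text
t: 23.57
position: [526.7, 163.2, 93.4]
ee_rot: [[0.306, 0.952, 0.0], [0.952, -0.306, -0.0], [-0.0, 0.0, -1.0]]
force: [1.1, 0.7, 0.0]
gripper_width: 0.703
gripper_force: 0.0
```

Call:
{"name": "send_rows", "arguments": {"plan": [[[0,0,10],[0,0,0]],[[0,0,30],[0,0,0]],[[0,0,60],[0,0,0]],[[0,0,90],[0,0,0]],[[0,0,110],[0,0,0]]]}}

```text
t: 23.98
position: [527.8, 163.4, 207.6]
ee_rot: [[0.306, 0.952, 0.004], [0.952, -0.306, 0.001], [0.002, 0.004, -1.0]]
force: [1.0, 0.3, 0.5]
gripper_width: 0.699
gripper_force: 0.0
```

Run:
```python
from h import *
a=imaging.get_image("side")[...,::-1]
cv2.imwrite("pics/side6.png",a)
cv2.imwrite("pics/c6.png",cv2.resize(a[105:205,165:265],None,fx=6,fy=6,interpolation=cv2.INTER_LINEAR))
e=np.array([.952,-.306,0]);g=np.array([.306,.952,0]); c=np.array([571.3,147.7,0])-45.5*e
print("near edge, home:",[(z,proj("side",c-25*g+[0,0,z]).round(1).tolist()) for z in(55,72,116)],"handle",[proj("side",c+x*e-28*g+[0,0,z]).round(1).tolist() for x in (-12,12) for z in (72,116)])
o=arm.get_obs(); print(o["t"],o["position"],o["gripper_width"],o["force"])
```

```text
near edge, home: [(55, [205.0, 171.0]), (72, [204.4, 165.0]), (116, [202.9, 149.1])] handle [[199.9, 166.2], [198.3, 150.2], [209.3, 164.8], [207.9, 148.9]]
24.0333 [529.91302666 163.7799124  212.03336566] 0.6997742899312906 [0.37073047 1.00532894 2.92019407]
```

View pics/c6.png

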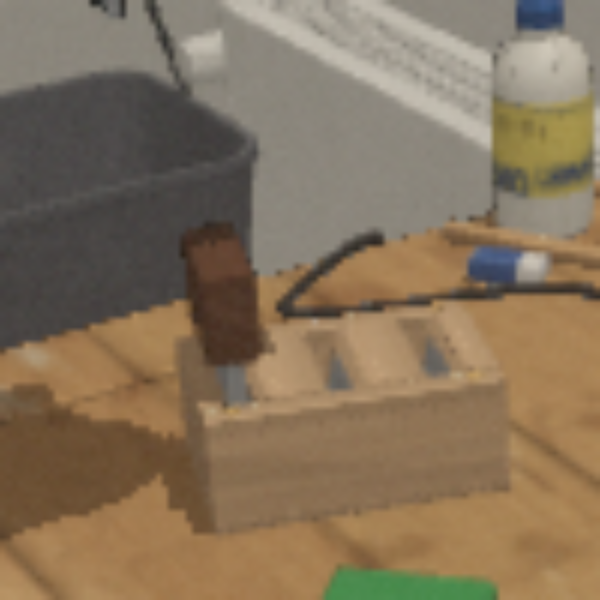

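The blade stands upright in gap 1, with its handle's near lower edge at about (199.5,164)–(208,165), against (200,166)–(209,165) predicted for fully home. The gripper is well clear, so I'm handing in.

```bash
python3 -c "
from workcell import arm
print(arm.sign_off())"
```

```text
the job is handed in; nothing more can be done
None
```

I left the blade released, upright and fully home in gap 1, where it slid to the floor with a steady drag of about 3–5 N. Gap 2 bound part-way down, so I drew the blade back out, and I did not test gap 3. The job is handed in at about 24 s of the 61 s allowed, with no result shown.

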